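# Present the ball dish to the open canister

### The arm

A 7-joint arm with a two-finger parallel gripper is mounted at the origin on the work surface. World frame = base frame: x ahead of the robot, y to its left, z up, the work surface at z = 0. Lengths are in mm, angles in rad, forces in N, time in s.
With the tool pointing down it reaches from about 425 to 925 mm from the base axis. Payload 6.8 kg.
Tool frame: the origin (TCP) lies midway between the tips of the shut fingers; the grasp point (between the pads) lies 19 mm behind it; z points along the fingers, y is the line along which they close (so a half turn about z gives the same grasp; the last joint's range is limited). The gripper opens to 85 mm and grips with 20 to 120 N. Pads are 22 mm wide; open, the fingers measure 114 mm over their backs; the gripper's body (76 mm by 85 mm) begins 54 mm behind the grasp point. The pads swing forward as they close: fully open they stand 13 mm farther back than shut.
Start: joints at [-1.387, 0.477, 0.022, 1.555, -0.011, 1.109, -0.083], TCP at [194.178, 646.485, 231.308] pointing down, gripper open.
Joint ranges: [-2.96, 2.96], [-0.34, 2.1], [-1.41, 1.46], [0.24, 2.44], [-1.37, 4.51], [0.17, 1.92], [-2.96, 2.96]. Speed limits (rad/s): [2.39, 2.39, 3.14, 3.14, 3.14, 3.14, 3.14].

### API

Orientations are given as a unit quaternion [x, y, z, w].
In Python, from bench import bot gives the robot as it stands.
- The arm moves only by the shell command python3 steer.py 'ROWS' [OPENING] [FORCE]. ROWS is a JSON list of rows, 1 to 5 of them, each of 6 numbers: dx, dy, dz in units of 100 mm, then a rotation vector rx, ry, rz in rad; each row is the pose to reach, as a shift and turn from the pose commanded when the command began, along the tool's axes at that moment; what a row does not reach only later rows make up. A row lasts 1/8 s, in which the tool goes at most 62.5 mm and 0.188 rad, less where a joint would pass 70% of its speed; a pose out of reach is approached as far as the arm can. OPENING is the finger opening in mm, set as the command begins (- or left out keeps the last). The fingers move at their own pace and stop on an object; FORCE is the grip in N (left out, the last holds). Time passes only in rows, so rows that do not move let the fingers close. It prints the time, the measured TCP pose, the force, the opening and the grip force at its end. Input that does not fit is refused with a message, and nothing moves.
- bot.read_state(): the state, without advancing time (a new reading comes with each control period).
- bot.capture(name): name is "side" or "top"; returns the picture (384x512x3 uint8, red, green, blue); there is no depth.
- bot.get_calibration(name): a dict with "camera_matrix" (3x3 intrinsics, pixels), "R" (3x3) and "t" (3): a world point X has camera coordinates R X + t. Camera axes: x right, y down, z forward; pixel columns grow to the right and rows downward; lengths in mm; the calibration is good to about 2 mm. A picture is of the moment at which its call begins. get_calibration takes no time and is no camera call.
- bot.hand_in(): hands the job in; it is judged then, once.
The state is a dict: "time_s": time; "joint_positions": joint angles; "joint_velocities": joint speeds; "joint_efforts": joint torques, N m; "tool_pos": TCP position; "tcp_rot": TCP orientation; "contact_force": force on the tool from outside, world axes, zero at the start; "wrist_torque": the same for the moment, N m; "grip_width": finger opening in mm; "finger_force": force on a finger pad.
Only numpy, scipy, OpenCV 4.12 (cv2) and the standard library are available. Lean on these libraries where they do the work, as an engineer would, in place of code of your own. Each camera call takes 0.05 s, during which the arm holds its last target. There are 200 camera calls.

### The job

A small steel dish with a pouring lip, an arched handle and a loose ball in its middle stands on the bench turntable. Lift the dish by the handle's rubber sleeve off the turntable, then, in the air above it, turn it the quarter turn that points its lip straight at the open canister (not the capped one), keeping it level with the ball in the middle and disturbing nothing else. Finish still holding it, still and level, about 10 cm above the turntable; do not set it down.

Things in the scene. Friction and masses are not known exactly. Their poses are not given: they have to be found in the camera images.
- dish: shallow round steel dish, 114 mm across, rim 24 mm high, 0.16 to 0.26 kg; underside at z = 34 mm. Origin: centre of underside; z up, +x out along the pouring lip (26 mm wide; roughly away from the robot at the start), y along the arched handle. Inside slopes 7 degrees to the centre (8 mm above the underside), 25 degrees beyond 26 mm.
- dish_grip (a point): centre of the black rubber sleeve on the arched handle, 85 mm straight above the dish's origin. The sleeve is 14 mm thick along the dish's x, 46 mm along y, 24 mm high: pinch it from above, fingers closing along the dish's x. Handle posts 57 mm either side along y; highest point 97 mm above the underside; free below it down to the ball (top at 24 mm).
- dish_lip (a point): end of the pouring lip, 75 mm from the dish's centre along its +x, about 24 mm above the underside
- ball_center (a point): centre of the loose steel ball, 16 mm in diameter, 17 g, lying at the middle of the dish, its centre 16 mm above the dish's underside
- turntable: bench turntable: fixed black foot 140 mm across; on it a level aluminium disc with a black rubber top, 240 mm across, top 34 mm above the counter, turning freely at a touch about the vertical. Origin: on that axis at counter height. Dish and coils stand off-centre on the disc.
- canister_mouth (a point): centre of the mouth of the open brushed steel canister, 95 mm above the counter; the canister is 84 mm across with an open threaded neck 78 mm across. It stands loose on the counter to the left or to the right of the turntable, about 0.2 m from its axis.
- canister: the open canister itself; origin at the centre of its underside, z up
- closed_canister: the same canister with its knurled screw cap on, 84 mm across (cap 88 mm), 104 mm tall, on the other side of the turntable from the open one; origin at the centre of its underside; bystander
- coils: two copper-wound coils on a yellow iron core, 26 x 56 mm, 48 mm tall, loose on the turntable disc on the robot's side of the dish; origin at the centre of its underside; to stay on the disc
- lid: knurled screw cap of the open canister lying on the counter, 88 mm across, 20 mm high; origin at the centre of its underside; bystander
- tip0: chrome tube tip standing upright on the counter, 16 mm across at the foot, tapering above, 45 mm tall; origin at the centre of its underside; bystander
- tip1: chrome tube tip standing upright on the counter, 16 mm across at the foot, tapering above, 45 mm tall; origin at the centre of its underside; bystander
- tip2: chrome tube tip standing upright on the counter, 16 mm across at the foot, tapering above, 45 mm tall; origin at the centre of its underside; bystander
- tweezers: steel tweezers with black rubber ends lying on the counter, 132 mm long (along its x), 9 mm high; origin under the middle; bystander
- hammer: small brass tack hammer with wooden handle lying on the counter, 200 mm long along its x; bystander

How it is judged (in metres and radians):
On the way, in this order (a step that is already met when the one before it is completed fails the run):
1. the dish is lifted clear of the turntable in the fingers, before it is turned (contact force between dish and the fingers above 1 N and z of dish in the frame of turntable above 0.084 m), for 0.2 s.
2. the held dish is turned so that its lip points at the open canister (all of step 1 and y of canister_mouth in the frame of dish between -0.03 and 0.03 m and x of canister_mouth in the frame of dish above 0.08 m), for 0.2 s.
At the end, for the whole second after the job is handed in: Dish held still, underside 60-150 mm above the turntable top (not touching it), centre within 80 mm of its axis, level within 5 deg, the lip's line passing within 30 mm of the open canister's mouth centre, lip on that side; ball within 12 mm of the dish's centre; coils still on the disc (all of step 2 and horizontal distance between ball_center and dish below 0.012 m and z of dish in the frame of turntable between 0.094 and 0.184 m and horizontal distance between dish and turntable below 0.08 m and angle between dish's own z axis and vertical below 0.09 rad and linear speed of dish below 0.03 m/s and angular speed of dish below 0.15 rad/s and z of ball_center in the frame of dish between 0.01 and 0.022 m and height (world z) of coils above 0.025 m and contact force between dish and turntable below 0.05 N); the arm keeps its last pose, push and grip.
It fails at once if the ball rolls more than 30 mm from the dish's centre or out of it (horizontal distance between ball_center and dish above 0.03 m or z of ball_center in the frame of dish above 0.05 m).
It fails at once if the dish tilts more than 14 degrees (angle between dish's own z axis and vertical above 0.25 rad).
It fails at once if a bystander on the counter or a canister is pushed more than 30 mm or tipped (distance of any of canister, closed_canister, lid, tip0, tip1, tip2, tweezers, hammer from where it was at the start of the episode above 0.03 m or angle between any of canister, closed_canister, lid, tip0, tip1, tip2's own z axis and vertical above 0.35 rad).
It fails at once if the coils are knocked over or off the turntable (height (world z) of coils below 0.02 m or angle between coils's own z axis and vertical above 0.35 rad).
It also fails if it takes over 42 s, if anything falls off the work surface, if the arm or the gripper's body presses on something with over 40 N, if the wrist force passes 120 N, or if a joint passes its speed limit or range.

## Working session

There is one attempt and no reset: what is moved stays moved. The work goes in short steps, Python scripts to look and compute and a shell command to move; the robot and the scene stay as the last step left them, time stands still between calls to the robot, and variables do not carry over. Pictures are saved under pics/ and viewed, at most 10 in all, crops included, and the job is handed in when it is done.

```bash
ls; mkdir -p pics; python3 - <<'E'
from bench import bot
import cv2
for n in ("top","side"):
    cv2.imwrite(f"pics/{n}0.png",bot.capture(n)[:,:,::-1])
    print(bot.get_calibration(n))
print(bot.read_state())
E
```

```text
bench.py
pics
steer.py
{'camera_matrix': array([[400.71385825,   0.        , 263.03483948],
       [  0.        , 400.71385825, 193.13662571],
       [  0.        ,   0.        ,   1.        ]]), 'R': array([[-0.02889173, -0.99950282, -0.01262466],
       [-0.99032319,  0.03033692, -0.13542397],
       [ 0.13573964,  0.00858986, -0.99070731]]), 't': array([ 25.46481958, 593.31592633, 921.87711499])}
{'camera_matrix': array([[435.66876717,   0.        , 253.58781332],
       [  0.        , 435.66876717, 192.50067155],
       [  0.        ,   0.        ,   1.        ]]), 'R': array([[ 0.96297081, -0.26935438, -0.01163746],
       [-0.17989579, -0.60979811, -0.7718703 ],
       [ 0.20081015,  0.7453821 , -0.6356735 ]]), 't': array([-542.67499331,  199.57469942,  815.72404375])}
{'time_s': 0.1, 'joint_positions': array([-1.38709583,  0.47770165,  0.02237452,  1.55636768, -0.0114652 ,
        1.10931071, -0.08306095]), 'joint_velocities': array([ 0.0009154 , -0.00175843, -0.00055549, -0.00080472, -0.00020294,
       -0.00051976, -0.00020264]), 'joint_efforts': array([ 3.60236125e-03, -5.97758389e+01,  1.61335196e+00, -2.81954384e+01,
        1.27917901e-02,  5.04034309e-03,  2.89143856e-06]), 'tool_pos': array([194.06586669, 645.93278896, 230.42778441]), 'tcp_rot': array([ 1.45360301e-01,  9.89378439e-01, -8.28644060e-04, -3.78677531e-05]), 'contact_force': array([-0.00105068, -0.11204159, -0.64989897]), 'wrist_torque': array([ 0.03365015, -0.00887772,  0.0411674 ]), 'finger_force': 0.0, 'grip_width': 85.62270046127733}
```

View pics/top0.png

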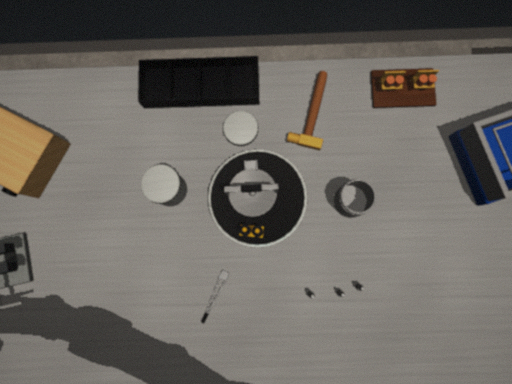

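View pics/side0.png

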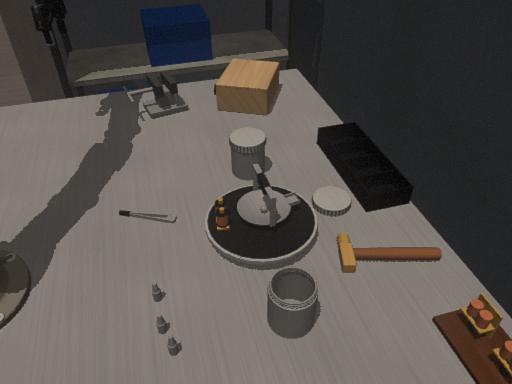

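The top view has the turntable near (257,197), the lip at (251,165), the sleeve near (251,188) and the coils at (251,231). The open canister is at (356,197), on the right (-y), and the capped one is at (161,184). I'll enlarge both views for exact pixels.

```bash
python3 - <<'E'
import cv2,numpy as np
t=cv2.imread("pics/top0.png")[140:260,200:380]; s=cv2.imread("pics/side0.png")[155:345,195:335]
t=cv2.resize(t,None,fx=4.4,fy=4.4,interpolation=cv2.INTER_CUBIC)
cv2.imwrite("pics/topz.png",cv2.convertScaleAbs(t,alpha=1.5))
s=cv2.resize(s[:110],None,fx=5,fy=5,interpolation=cv2.INTER_CUBIC)
cv2.imwrite("pics/sidez.png",cv2.convertScaleAbs(s,alpha=1.5))
E
```

```text
(no output)
```

View pics/topz.png

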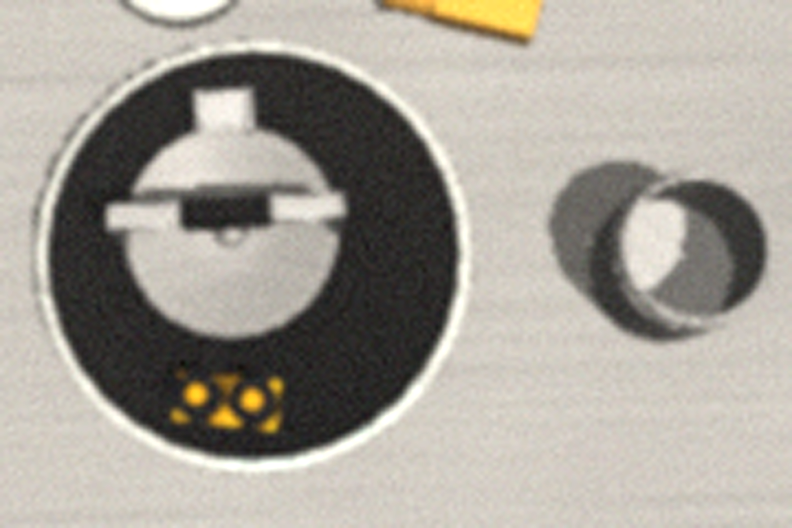

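View pics/sidez.png

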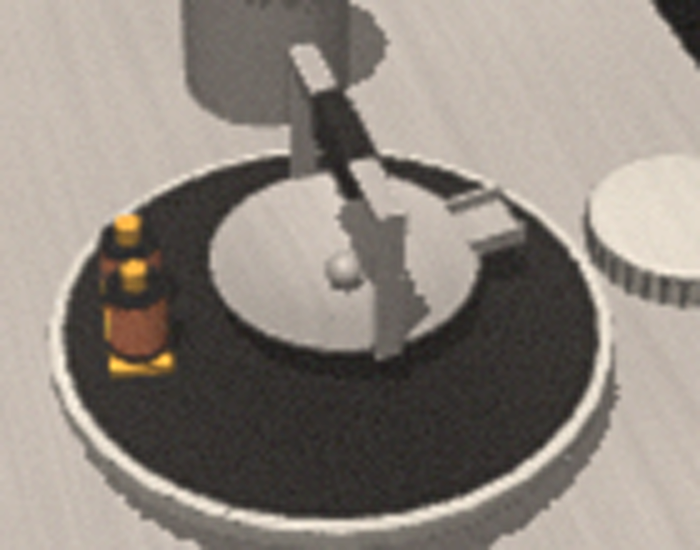

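The top crop puts the lip end at zoom (224,90), the handle ends at (107,216) and (347,205), the rim from 125 to 340 across with its bottom at 338, and the mouth ring centre near (694,250). The side crop shows the ball centred at (345,270) and the sleeve around (345,130).

```bash
cat > h.py <<'E'
from bench import bot
import numpy as np
C={n:bot.get_calibration(n) for n in("top","side")}
def ray(n,u,v,z):
    c=C[n];d=c["R"].T@np.linalg.solve(c["camera_matrix"],[u,v,1]);o=-c["R"].T@c["t"]
    return (o+d*(z-o[2])/d[2])[:2]
def proj(n,X):
    c=C[n];p=c["camera_matrix"]@(c["R"]@np.array(X)+c["t"]);return p[:2]/p[2]
T=lambda u,v,z:ray("top",200+u/4.4,140+v/4.4,z)
S=lambda u,v,z:ray("side",195+u/5,155+v/5,z)
E
python3 - <<'E'
from h import *
np.set_printoptions(precision=1,suppress=True)
for n,p in dict(lip=(224,90,58),hL=(107,216,129),hR=(347,205,129),sl=(226,209,131),rimL=(125,232,58),rimR=(340,232,58),rimB=(233,338,58),ttL=(40,256,34),ttR=(468,256,34),ttT=(254,42,34),ttB=(254,472,34),can=(694,250,95),canL=(620,250,95),canR=(768,250,95),coilA=(195,396,82),coilB=(252,400,82)).items(): print(n,T(*p))
for n,p in dict(ball=(345,270,50),lip=(507,222,58),rimL=(210,260,58),rimR=(478,260,58),slend1=(318,95,131),slend2=(367,165,131),post=(395,212,131)).items(): print("S",n,S(*p))
print(ray("side",293,288,95))
E
```

```text
lip [670.9  34.3]
hL [593.2  91.3]
hR [595.  -27.9]
sl [594.6  32.1]
rimL [594.9  89.3]
rimR [591.4 -25.9]
rimB [536.2  32.8]
ttL [586.4 138.6]
ttR [579.2 -96.2]
ttT [703.1  17.8]
ttB [465.4  24.2]
can [ 571.4 -205.9]
canL [ 572.6 -168.1]
canR [ 570.3 -243.6]
coilA [505.   52.4]
coilB [502.1  23. ]
S ball [595.7  30.7]
S lip [668.9  32.2]
S rimL [540.2  44.3]
S rimR [648.7  12.4]
S slend1 [589.5  49.4]
S slend2 [595.3   0.3]
S post [597.1 -30. ]
[ 570.8 -216.2]
```

```bash
cat >> h.py <<'E'
from scipy.spatial.transform import Rotation as Ro
def go(x,y,z,yaw):
    "delta in tool axes to TCP (x,y,z), pointing down, tool y at world angle yaw"
    s=bot.read_state();R=Ro.from_quat(s["tcp_rot"])
    ty=np.array([np.cos(yaw),np.sin(yaw),0]);tz=np.array([0,0,-1.])
    G=Ro.from_matrix(np.c_[np.cross(ty,tz),ty,tz])
    print(s["time_s"],s["joint_positions"].round(3),"d",R.inv().apply(np.array([x,y,z])-s["tool_pos"]).round(1),"r",(R.inv()*G).as_rotvec().round(3))
E
python3 -c "
from h import *
go(594.5,32,210,.02)"
```

```text
0.1 [-1.387  0.478  0.022  1.556 -0.011  1.109 -0.083] d [-560.1 -472.8   21.3] r [-1.000e-03  1.000e-03  1.259e+00]
```
Rows: 5 rows each 62.5*... Unit: 733mm → 12 rows. Row fraction 0.08: d=(-45,-38,1.7), r .1. Use fractions .08,.16,.24,.32,.40.

Units first: shifts go in units of 100 mm. So 5 mm is 0.05, -218 mm is -2.18.

```bash
python3 steer.py '[[-0.4,-0.34,0.02,0,0,0.09],[-0.84,-0.71,0.03,0,0,0.19],[-1.29,-1.09,0.05,0,0,0.29],[-1.74,-1.46,0.07,0,0,0.39],[-2.18,-1.84,0.08,0,0,0.49]]' 85 20; python3 -c "
from h import *
go(594.5,32,210,.02)"
```

```text
time_s: 0.72
tool_pos: [350.8, 405.6, 223.0]
tcp_rot: [0.383, 0.924, -0.0, -0.0]
contact_force: [0.5, -0.0, 0.2]
grip_width: 85.1
finger_force: 0.0
0.725 [-1.136  0.258  0.193  1.907 -0.059  0.982 -0.131] d [-436.5  -91.9   13.1] r [-0.     0.     0.766]
```

```bash
python3 steer.py '[[-0.55,-0.12,0.02,0,0,0.1],[-1.1,-0.23,0.03,0,0,0.2],[-1.65,-0.35,0.05,0,0,0.3],[-2.2,-0.46,0.06,0,0,0.4],[-2.75,-0.58,0.08,0,0,0.5]]' ; python3 -c "
from h import *
go(594.5,32,210,.02)"
```

```text
time_s: 1.35
tool_pos: [505.0, 171.1, 215.2]
tcp_rot: [0.599, 0.801, 0.0, -0.0]
contact_force: [1.1, 0.1, -0.8]
grip_width: 84.7
finger_force: 0.0
1.35 [-0.793  0.272  0.421  1.935 -0.134  0.962 -0.023] d [-158.7   46.7    5.2] r [ 0.    -0.     0.266]
```

```bash
python3 steer.py '[[-0.55,0.16,0.02,0,0,0.1],[-1.1,0.32,0.04,0,0,0.2],[-1.45,0.42,0.05,0,0,0.26],[-1.58,0.46,0.05,0,0,0.266],[-1.587,0.467,0.05,0,0,0.266]]' ; python3 steer.py '[[0,0,0,0,0,0],[0,0,0,0,0,0]]'; python3 - <<'E'
from h import *
go(594.5,32,210,.02)
import cv2
a=bot.capture("side");b=bot.capture("top")
a=cv2.resize(a[120:270,150:360],(700,500),interpolation=2)
b=cv2.resize(b[120:270,180:390],(700,500),interpolation=2)
cv2.imwrite("pics/s1.png",a[:,:,::-1])
E
```

```text
time_s: 1.98
tool_pos: [594.1, 33.8, 209.9]
tcp_rot: [0.699, 0.715, -0.0, -0.0]
contact_force: [-0.6, 0.7, -0.0]
grip_width: 85.0
finger_force: 0.0
time_s: 2.22
tool_pos: [593.8, 35.6, 210.3]
tcp_rot: [0.698, 0.716, 0.0, -0.0]
contact_force: [0.8, -0.0, -0.4]
grip_width: 85.0
finger_force: 0.0
2.225 [-0.56   0.399  0.518  1.803 -0.231  1.001  0.075] d [-3.6  0.6  0.3] r [-0.    -0.001  0.006]
```

View pics/s1.png

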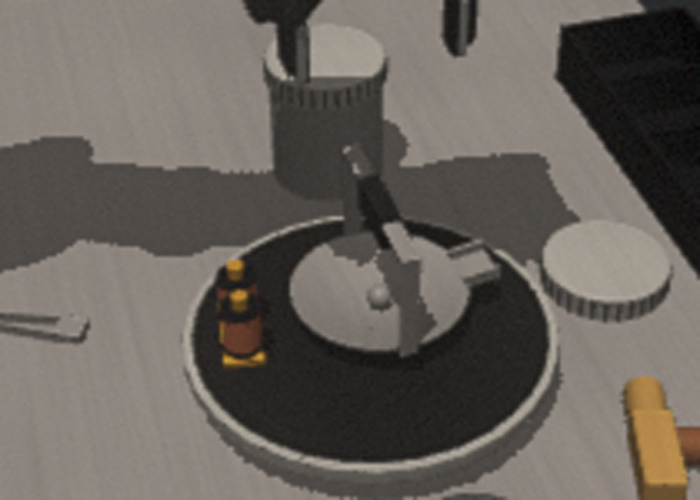

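The fingers stand open above the sleeve, at (300,60) and (460,30) in this crop. The dish, ball and coils haven't moved. Next I centre the gripper and descend.

In the tool's units: 45 mm is 0.45, -3.6 mm is -0.036.

```bash
python3 steer.py '[[-0.036,0.006,0.2,0,0,0.005],[-0.036,0.006,0.45,0,0,0.005],[-0.036,0.006,0.7,0,0,0.005],[-0.036,0.006,0.85,0,0,0.005],[-0.036,0.006,0.9,0,0,0.005]]' ; python3 steer.py '[[0,0,0,0,0,0],[0,0,0,0,0,0]]'; python3 -c "
from h import *
go(594.5,32,100,.02)"
```

```text
time_s: 2.95
tool_pos: [594.6, 30.5, 119.6]
tcp_rot: [0.701, 0.714, -0.0, -0.0]
contact_force: [0.6, 0.1, 0.4]
grip_width: 84.7
finger_force: 0.0
time_s: 3.2
tool_pos: [595.6, 30.2, 121.2]
tcp_rot: [0.701, 0.713, 0.001, 0.0]
contact_force: [0.5, 0.1, -0.6]
grip_width: 84.8
finger_force: 0.0
3.2 [-0.508  0.51   0.471  1.872 -0.305  0.829  0.137] d [ 1.8 -1.1 21.2] r [ 0.001 -0.    -0.002]
```

Now down to z = 100 and closing partway, so I can check the centring before squeezing: an off-centre pinch would push the dish.

In the tool's units: -1 mm is -0.01, 21 mm is 0.21.

```bash
python3 steer.py '[[0.015,-0.01,0.07,0,0,0],[0.015,-0.01,0.14,0,0,0],[0.015,-0.01,0.19,0,0,0],[0.015,-0.01,0.21,0,0,0],[0.015,-0.01,0.21,0,0,0]]' 32 20; python3 - <<'E'
from h import *
go(594.5,32,100,.02)
import cv2
a=bot.capture("side");b=bot.capture("top")
a=cv2.resize(a[140:250,190:330],(700,550),interpolation=2)
cv2.imwrite("pics/s2.png",a[:,:,::-1])
E
```

```text
time_s: 3.82
tool_pos: [593.9, 31.7, 99.1]
tcp_rot: [0.701, 0.713, -0.0, -0.0]
contact_force: [-1.0, -0.4, 0.4]
grip_width: 32.1
finger_force: 0.0
3.825 [-0.499  0.539  0.455  1.887 -0.323  0.789  0.149] d [ 0.3  0.6 -0.9] r [-0.     0.    -0.002]
```

View pics/s2.png

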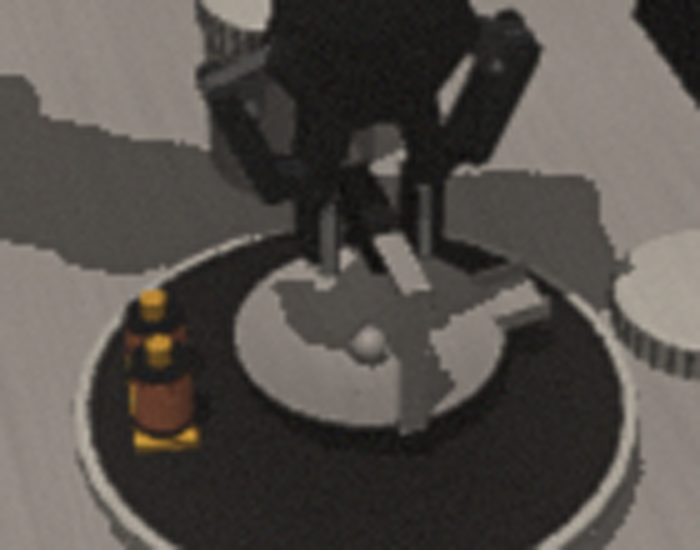

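The pads at (328,235) and (425,220) straddle the sleeve evenly. The sleeve runs from about (350,180) to (390,235). I'll close gently.

```bash
python3 steer.py '[[0,0,0,0,0,0],[0,0,0,0,0,0]]' 19 20; python3 steer.py '[[0,0,0,0,0,0],[0,0,0,0,0,0]]' 15 20;python3 steer.py '[[0,0,0,0,0,0],[0,0,0,0,0,0],[0,0,0,0,0,0]]' 5 25;python3 steer.py '[[0,0,0,0,0,0],[0,0,0,0,0,0],[0,0,0,0,0,0]]' 5 50
```

```text
time_s: 4.18
tool_pos: [594.1, 31.7, 99.5]
tcp_rot: [0.701, 0.713, 0.0, 0.0]
contact_force: [-0.7, 0.2, -0.3]
grip_width: 19.0
finger_force: 0.0
time_s: 4.42
tool_pos: [594.0, 31.8, 99.4]
tcp_rot: [0.701, 0.713, 0.0, 0.0]
contact_force: [0.5, 0.5, 0.5]
grip_width: 14.6
finger_force: 0.1
time_s: 4.8
tool_pos: [594.1, 31.7, 99.3]
tcp_rot: [0.701, 0.713, 0.0, 0.0]
contact_force: [0.4, 0.0, -0.8]
grip_width: 13.5
finger_force: 27.2
time_s: 5.18
tool_pos: [594.1, 31.7, 99.4]
tcp_rot: [0.701, 0.713, 0.0, 0.0]
contact_force: [1.4, -0.1, 2.4]
grip_width: 13.4
finger_force: 51.0
```

In the tool's units: -15 mm is -0.15, -1 mm is -0.01.

```bash
python3 steer.py '[[0,0,-0.01,0,0,0],[0,0,-0.04,0,0,0],[0,0,-0.09,0,0,0],[0,0,-0.15,0,0,0],[0,0,-0.21,0,0,0]]'; python3 steer.py '[[0,0,-0.06,0,0,0],[0,0,-0.13,0,0,0],[0,0,-0.2,0,0,0],[0,0,-0.27,0,0,0],[0,0,-0.34,0,0,0]]'; python3 steer.py '[[0,0,-0.07,0,0,0],[0,0,-0.14,0,0,0],[0,0,-0.21,0,0,0],[0,0,-0.28,0,0,0],[0,0,-0.34,0,0,0]]';python3 steer.py '[[0,0,-0.05,0,0,0],[0,0,-0.08,0,0,0],[0,0,-0.1,0,0,0],[0,0,-0.11,0,0,0],[0,0,-0.11,0,0,0]]'; python3 - <<'E'
from h import *
go(594.1,31.7,200,.02-1.69)
import cv2
a=bot.capture("side")
a=cv2.resize(a[90:250,170:340],(640,600),interpolation=2)
cv2.imwrite("pics/s3.png",a[:,:,::-1])
E
```

```text
time_s: 5.8
tool_pos: [594.0, 31.7, 120.8]
tcp_rot: [0.701, 0.713, 0.0, 0.0]
contact_force: [-0.5, 0.1, -1.6]
grip_width: 13.2
finger_force: 50.5
time_s: 6.42
tool_pos: [593.9, 31.7, 154.8]
tcp_rot: [0.701, 0.713, 0.0, -0.0]
contact_force: [0.1, 0.2, -2.6]
grip_width: 13.4
finger_force: 50.5
time_s: 7.05
tool_pos: [594.0, 31.7, 188.8]
tcp_rot: [0.701, 0.713, 0.0, 0.0]
contact_force: [0.3, -0.0, -1.6]
grip_width: 13.2
finger_force: 50.5
time_s: 7.68
tool_pos: [593.9, 31.7, 199.2]
tcp_rot: [0.701, 0.713, -0.0, -0.0]
contact_force: [-0.2, 0.4, -1.5]
grip_width: 13.1
finger_force: 50.5
7.675 [-0.553  0.411  0.518  1.814 -0.241  0.979  0.082] d [-0.   0.2 -0.8] r [-0.     0.     1.688]
```

View pics/s3.png

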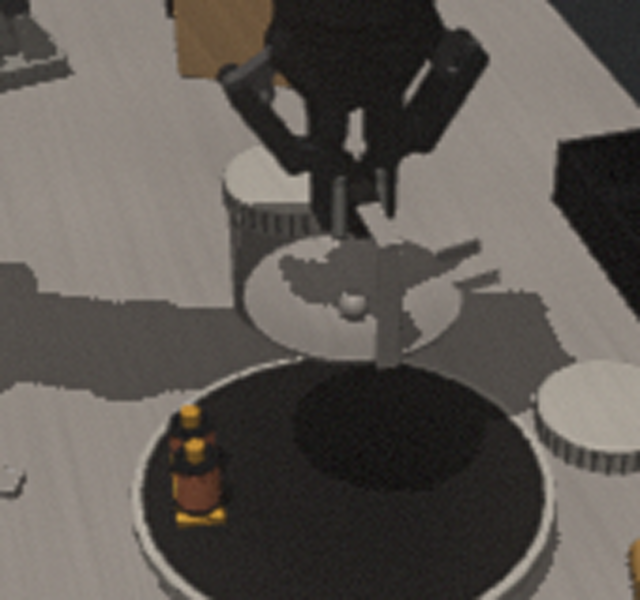

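The dish hangs clear of the turntable and level, with the ball centred at (352,305). The coils are undisturbed. Now the turn: +1.69 about tool z, ramped smoothly.

```bash
python3 steer.py '[[0,0,0,0,0,0.01],[0,0,0,0,0,0.03],[0,0,0,0,0,0.06],[0,0,0,0,0,0.1],[0,0,0,0,0,0.15]]'; python3 steer.py '[[0,0,0,0,0,0.05],[0,0,0,0,0,0.1],[0,0,0,0,0,0.15],[0,0,0,0,0,0.2],[0,0,0,0,0,0.25]]'; python3 -c "
from h import *
go(594.1,31.7,200,.02-1.69)"
```

```text
time_s: 8.35
tool_pos: [593.9, 31.7, 199.3]
tcp_rot: [0.753, 0.658, -0.0, -0.0]
contact_force: [-0.6, 0.6, -1.7]
grip_width: 13.4
finger_force: 50.5
time_s: 8.98
tool_pos: [593.9, 31.7, 199.3]
tcp_rot: [0.829, 0.559, -0.0, 0.0]
contact_force: [0.1, 0.2, -2.9]
grip_width: 13.2
finger_force: 50.5
8.975 [-0.622  0.429  0.614  1.818 -0.292  0.986 -0.273] d [ 0.   0.2 -0.7] r [0.    0.    1.285]
```

```bash
for i in 1; do :; done
python3 steer.py '[[0,0,0,0,0,0.05],[0,0,0,0,0,0.1],[0,0,0,0,0,0.15],[0,0,0,0,0,0.2],[0,0,0,0,0,0.25]]'; python3 steer.py '[[0,0,0,0,0,0.05],[0,0,0,0,0,0.1],[0,0,0,0,0,0.15],[0,0,0,0,0,0.2],[0,0,0,0,0,0.25]]';python3 steer.py '[[0,0,0,0,0,0.05],[0,0,0,0,0,0.1],[0,0,0,0,0,0.15],[0,0,0,0,0,0.2],[0,0,0,0,0,0.25]]';python3 steer.py '[[0,0,0,0,0,0.05],[0,0,0,0,0,0.1],[0,0,0,0,0,0.15],[0,0,0,0,0,0.2],[0,0,0,0,0,0.25]]'; python3 -c "
from h import *
go(594.1,31.7,200,.02-1.69)"
```

```text
time_s: 9.6
tool_pos: [593.9, 31.8, 199.3]
tcp_rot: [0.893, 0.451, 0.0, -0.0]
contact_force: [-0.2, 0.2, -2.0]
grip_width: 13.1
finger_force: 50.5
time_s: 10.22
tool_pos: [594.0, 31.9, 199.3]
tcp_rot: [0.942, 0.336, 0.0, -0.0]
contact_force: [-0.6, -0.7, -3.3]
grip_width: 13.6
finger_force: 50.5
time_s: 10.85
tool_pos: [594.0, 31.9, 199.3]
tcp_rot: [0.976, 0.216, 0.0, -0.0]
contact_force: [-0.0, 0.4, -1.6]
grip_width: 13.5
finger_force: 50.5
time_s: 11.48
tool_pos: [594.0, 31.9, 199.3]
tcp_rot: [0.996, 0.093, 0.0, -0.0]
contact_force: [0.6, 0.5, -1.9]
grip_width: 13.6
finger_force: 50.5
11.475 [-0.79   0.502  0.868  1.828 -0.445  1.02  -1.128] d [ 0.1  0.2 -0.7] r [-0.    -0.     0.285]
```

```bash
python3 steer.py '[[0,0,0,0,0,0.05],[0,0,0,0,0,0.1],[0,0,0,0,0,0.14],[0,0,0,0,0,0.18],[0,0,0,0,0,0.21]]'; python3 steer.py '[[0,0,0,0,0,0.025],[0,0,0,0,0,0.045],[0,0,0,0,0,0.06],[0,0,0,0,0,0.065],[0,0,0,0,0,0.065]]';python3 steer.py '[[0,0,0,0,0,0],[0,0,0,0,0,0],[0,0,0,0,0,0],[0,0,0,0,0,0],[0,0,0,0,0,0]]'; python3 - <<'E'
from h import *
go(594.1,31.7,200,.02-1.69)
import cv2
a=bot.capture("side");b=bot.capture("top")
cv2.imwrite("pics/f.png",np.hstack([cv2.resize(a[110:350,170:340],(425,600),interpolation=2),cv2.resize(b[140:260,220:380],(375,281),interpolation=2).repeat(1,0) if 0 else cv2.copyMakeBorder(cv2.resize(b[140:260,220:380],(375,281),interpolation=2),0,319,0,0,0)])[:,:,::-1])
E
```

```text
time_s: 12.1
tool_pos: [594.0, 31.8, 199.3]
tcp_rot: [1.0, -0.012, 0.0, -0.0]
contact_force: [-0.2, 0.3, -2.6]
grip_width: 13.1
finger_force: 50.5
time_s: 12.72
tool_pos: [594.0, 31.7, 199.3]
tcp_rot: [0.999, -0.043, -0.0, 0.0]
contact_force: [0.0, -0.4, -2.1]
grip_width: 13.3
finger_force: 50.5
time_s: 13.35
tool_pos: [594.0, 31.7, 199.3]
tcp_rot: [0.999, -0.043, -0.0, -0.0]
contact_force: [0.0, 0.2, -3.2]
grip_width: 13.6
finger_force: 50.5
13.35 [-0.832  0.531  0.939  1.83  -0.495  1.036 -1.353] d [ 0.1  0.  -0.7] r [-0.     0.     0.013]
```

View pics/f.png

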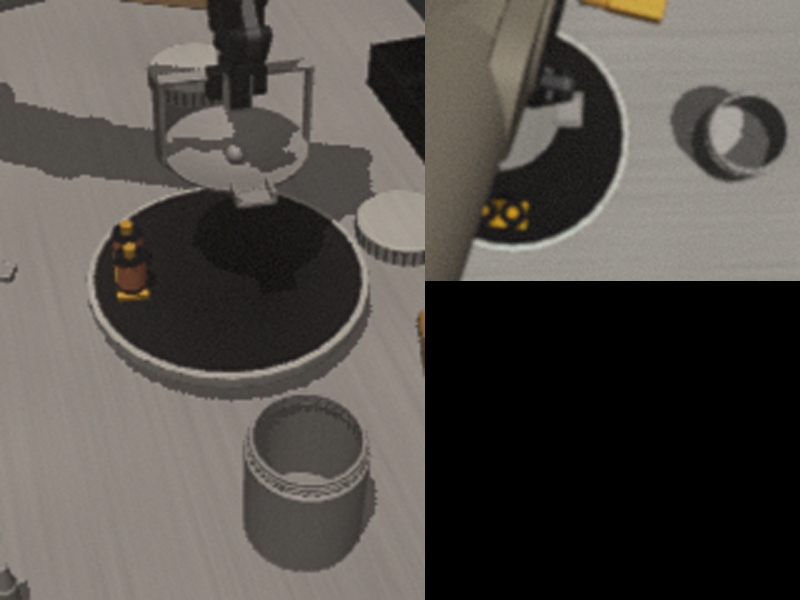

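The lip points toward the open canister: it is at (257,200) in the side crop and (582,110) in the top inset. The ball is central at (234,153). A numeric check of the lip line comes before handing in.

```bash
python3 - <<'E'
from h import *
c=np.array([594,31.8]); m=np.array([571.3,-208])
for n,l in (("side",ray("side",272.8,189,157)),("top",ray("top",287,187,157)),("arm",c+75*np.array([np.cos(.007-1.664),np.sin(.007-1.664)]))):
    d=(l-c)/np.linalg.norm(l-c); v=m-c
    print(n,l.round(1),"miss mm",round(d[0]*v[1]-d[1]*v[0],1))
print("ball",ray("side",170+234/2.5,110+153/2.5,149).round(1))
E
```

```text
side [592.5 -35.6] miss mm -17.4
top [589.4 -44.2] miss mm -8.1
arm [587.5 -42.9] miss mm -2.0
ball [595.1  32.5]
```

```bash
python3 steer.py '[[0,0,0,0,0,0.01],[0,0,0,0,0,0.025],[0,0,0,0,0,0.03],[0,0,0,0,0,0.03],[0,0,0,0,0,0.03]]'; python3 steer.py '[[0,0,0,0,0,0],[0,0,0,0,0,0],[0,0,0,0,0,0],[0,0,0,0,0,0],[0,0,0,0,0,0]]'; python3 -c "
from bench import bot
print(bot.hand_in())"
```

```text
time_s: 14.08
tool_pos: [594.0, 31.7, 199.3]
tcp_rot: [0.998, -0.058, -0.0, 0.0]
contact_force: [-0.7, 0.9, -2.5]
grip_width: 13.3
finger_force: 50.5
time_s: 14.7
tool_pos: [593.9, 31.7, 199.3]
tcp_rot: [0.998, -0.058, -0.0, -0.0]
contact_force: [-0.5, -0.6, -1.6]
grip_width: 13.2
finger_force: 50.5
the job is handed in; nothing more can be done
None
```

I handed the job in at 14.7 s, and no verdict was printed: the dish is held still about 10 cm above the turntable, ball central, coils in place, with its lip line passing an estimated 10 mm or less from the open canister's mouth centre.

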